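Pin two clay burner plates together on the stacking jig

TASK

First push the dark clay burner plate that lies on the jig board until it rests against both blue stop posts. Then take the red-handled steel pin out of its block, dip its point into the centre hole of the other plate and drag that plate with the pin, without lifting it, from the ware board onto the first plate. Finally push the pin down through the centre holes of both plates and into the jig's socket until its collar sits flat on the upper plate, and let go; tip no plate and leave the mug, brush and small clay cup where they are.

Things in the scene. Friction and masses are not known exactly. Their poses are not given: they have to be found in the camera images.
- jig: Fixed plywood board 24 mm thick on the table. Origin on the table under the socket hole's centre; the board spans -130 to +90 mm in its x, +-75 mm in y. Two blue stop posts (18 mm diameter, 20 mm high above the board) stand 69 mm from the socket's centre, 40 degrees either side of the jig's +x (away from the robot): a plate touching both is centred on the socket.
- socket (a point): Centre of the socket hole's mouth on the jig board's upper face (24 mm above the table), axes as the jig's. The hole is 19 mm in diameter, and goes through the board.
- ware_board: Fixed low bench with a green top, 160 mm (x) by 170 mm (y), flat top 53.5 mm above the table: 1.5 mm above the top of a plate on the jig. Origin on the table under its centre, 163 mm to the jig's +y or -y side (it varies), turned like the jig. Gap of about 18 mm between its edge and a plate at home in the jig.
- pin_block: Fixed grey block 70 x 70 mm, 82 mm high, with a 19 mm vertical hole through its centre in which the pin stands, its collar on the block's top. Origin on the table under its centre, 163 mm from the socket on the jig's other side.
- lower_plate: Loose round dark fired-clay burner plate on the jig board, 120 mm diameter, 28 mm thick, about 0.45 kg, with a 19 mm through-hole in its centre and six larger windows (about 20 x 19 mm) around it at 36 mm radius. Origin at the centre of its underside. At the start it lies 30 to 45 mm short of its home, towards the jig's -x.
- upper_plate: Loose plate of the same shape and size in lighter clay, lying on the ware board. Origin at the centre of its underside.
- pin: Loose pin, 0.16 kg, upright in its block. Origin at its lower tip, z up along it. Steel shaft 14 mm diameter, 76 mm long, its last 12 mm tapering to 6 mm at the tip; then a collar 34 mm in diameter (76 to 82 mm above the tip); then a red square grip 20 x 20 mm (82 to 137 mm above the tip), sides along the pin's x and y. Fully home, its tip is 20 mm below the socket's mouth.
- mug: Bystander: white mug 72 mm diameter, 85 mm tall. Origin at the centre of its underside.
- brush: Bystander: flat hand brush with a wooden handle, lying on the table, long side along its x. Origin at its underside.
- burner_cup: Bystander: small open terracotta cup, 72 mm across the top, 55 mm tall. Origin at the centre of its underside.
Not all that is in view belongs to the job. Of the things like the pin, leave any that is green; of the rest the smaller one is meant. Leave any purple look-alike of the lower_plate alone.

How it is judged:
By the outcome, as a careful person would: the job done as asked, in the order asked, and still so for the second after the job is handed in, with the robot touching nothing.
It also fails if it takes over 54 s, if anything falls off the work surface, if the arm or the gripper's body presses on something with over 40 N, if the wrist force passes 120 N, or if a joint passes its speed limit or range.

ROBOT

A 6-joint arm with a two-finger parallel gripper is mounted at the origin on the work surface. World frame = base frame: x ahead of the robot, y to its left, z up, the work surface at z = 0. Lengths are in m, angles in rad, forces in N, time in s.
With the tool pointing down it reaches from about 0.35 to 0.725 m from the base axis. Payload 4.3 kg.
Tool frame: the origin (TCP) lies between the finger pads; the fingertips stand 11 mm ahead of it and the grasp point (between the pads) lies 8 mm behind it (ctrl.tip_extent is the distance from the TCP to the fingertips, in m); z points along the fingers, y is the line along which they close (so a half turn about z gives the same grasp; the last joint's range is limited). The gripper opens to 85 mm and grips with 20 to 120 N. Pads are 22 mm wide; open, the fingers measure 114 mm over their backs; the gripper's body (76 mm by 85 mm) begins 54 mm behind the grasp point. The pads swing forward as they close: fully open they stand 13 mm farther back than shut.
Start: joints at [-1.222, 0.377, 0.081, 1.274, 0, 1.46], TCP at [0.255, -0.516, 0.205] pointing down, gripper open.
Joint ranges: [-2.72, 2.72], [-0.84, 1.66], [-1.02, 1.22], [-1.77, 2.12], [-1.37, 1.28], [-3.14, 3.14]. Speed limits (rad/s): [2.57, 2.57, 3.14, 3.14, 3.14, 3.14].

INTERFACE

Orientations are given as [roll, pitch, yaw] about the fixed x, y, z axes, in that order (R = Rz(yaw) Ry(pitch) Rx(roll)).
In Python, from plant import ctrl, imaging gives the robot as it stands.
- The arm moves only by the tool step_arm, never from a script. Its argument "moves" is a list of rows, each an object of numbers: "tx", "ty", "tz": the shift along the tool's x, y, z normalised to -1 to 1, where 1 is 0.75 m; "ax", "ay", "az": the turn, a rotation vector about the tool's x, y, z normalised to -1 to 1, where 1 is 180 degrees; "hand": the closure, from 0 (fully open) to 1 (shut). In form: [{"tx": .., "ty": .., "tz": .., "ax": .., "ay": .., "az": .., "hand": ..}, ...]. A call has exactly 8 rows; each row is the pose to reach, as a shift and turn from the pose commanded when the call began, along the tool's axes at that moment, turning the shorter way round; what a row does not reach only later rows make up. A row lasts 1/10 s, in which the tool goes at most 50 mm and 8.59 degrees, less where a joint would pass 70% of its speed; a pose out of reach is approached as far as the arm can. A call with a number of a shift or a turn outside -1 to 1 is refused whole. A call with a gripper value outside its range is refused whole. The fingers move at their own pace and stop on an object; "newtons" is the grip in N (left out, the last holds). Time passes only in rows, so rows that repeat a pose let the fingers close, or fill a call up. It gives the time, the measured TCP pose, the force, the opening and the grip force at its end, in the units of the state.
- ctrl.get_obs(): the state, without advancing time (a new reading comes with each control period).
- imaging.grab_frame(name): name is "side" or "top" or "wrist"; returns a dict with "img" (400x640x3 uint8, red, green, blue), "depth" (400x640 float32, m along the optical axis (not along the pixel's ray), 0 where there is no reading), "mtx" (3x3 intrinsics, pixels), "distortion" ([k1, k2, p1, p2, k3] as OpenCV has them; the pictures are not rectified), "R" (3x3) and "t" (3): a world point X has camera coordinates R X + t; the wrist camera has in their place "mount" (4x4, takes a point from camera to tool coordinates, whose origin is the TCP and whose axes are the flange's). Camera axes: x right, y down, z forward; pixel columns grow to the right and rows downward; lengths in m; the calibration is good to about 2 mm. A picture is of the moment at which its call begins: read the wrist's pose just before it.
- ctrl.sign_off(): hands the job in; it is judged then, once.
The state is a dict: "t": time; "joint_positions": joint angles; "qvel": joint speeds; "effort": joint torques, N m; "tcp_pos": TCP position; "orientation": TCP orientation; "ft_force": force on the tool from outside, world axes, zero at the start; "torque": the same for the moment, N m; "width": opening from 0.0 (shut) to 1.0 (fully open); "grasp_force": force on a finger pad.
Only numpy, scipy, OpenCV 4.12 (cv2) and the standard library are available. Lean on these libraries where they do the work, as an engineer would, in place of code of your own. Each camera call takes 0.05 s, during which the arm holds its last target. There are 200 camera calls.

## Working session

There is one attempt and no reset: what is moved stays moved. The work goes in short steps, Python scripts to look and compute and a tool call to move; the robot and the scene stay as the last step left them, time stands still between calls to the robot, and variables do not carry over. Pictures are saved under pics/ and viewed, at most 10 in all, crops included, and the job is handed in when it is done.

Besides the shell and the picture viewer there is one more tool, called by a JSON object that holds its "fn" and its "kwargs". step_arm: Moves the arm, as the interface text tells. Its arguments: {"type":"object","properties":{"moves":{"type":"array"},"newtons":{"type":"number"}},"required":["moves"]}

```bash
ls; mkdir -p pics
cat > h.py <<'E'
import sys; sys.path.insert(0,'.')
import numpy as np, cv2
from scipy.spatial.transform import Rotation as Ro
from plant import ctrl, imaging
def grab(n):
    o=ctrl.get_obs(); f=imaging.grab_frame(n)
    if n=='wrist':
        M=np.array(f['mount']); T=np.eye(4); T[:3,:3]=Ro.from_euler('xyz',o['orientation']).as_matrix(); T[:3,3]=o['tcp_pos']
        W=T@M
    else:
        R=np.array(f['R']); W=np.eye(4); W[:3,:3]=R.T; W[:3,3]=-R.T@np.array(f['t'])
    f['W']=W; return f
def ray(f,uv):
    p=cv2.undistortPoints(np.array(uv,float).reshape(-1,1,2),np.array(f['mtx']),np.array(f['distortion'])).reshape(-1,2)
    return np.c_[p,np.ones(len(p))]
def atz(f,uv,z):
    d=ray(f,uv)@f['W'][:3,:3].T; c=f['W'][:3,3]
    return c+d*((z-c[2])/d[:,2])[:,None]
def bydepth(f,uv):
    uv=np.array(uv).reshape(-1,2); r=ray(f,uv); D=np.array([f['depth'][int(round(v)),int(round(u))] for u,v in uv])
    return (r*D[:,None])@f['W'][:3,:3].T+f['W'][:3,3]
def save(f,n,crop=None,s=1):
    im=f['img'][:,:,::-1]
    if crop: x0,y0,x1,y1=crop; im=im[y0:y1,x0:x1]
    cv2.imwrite('pics/'+n,cv2.resize(im,None,fx=s,fy=s,interpolation=cv2.INTER_CUBIC))
def dump(f,n):
    np.savez(''+n,**{k:np.array(v) for k,v in f.items()})
E
python3 - <<'E'
from h import *
for n in('top','side'):
    f=grab(n); save(f,n+'0.png',s=1.25); dump(f,n+'0.npz'); print(n,f['W'].round(3).tolist())
print(ctrl.get_obs(),ctrl.tip_extent)
E
```

```text
pics
top [[-0.005, -0.999, 0.034, 0.515], [-1.0, 0.006, 0.022, -0.005], [-0.022, -0.033, -0.999, 1.41], [0.0, 0.0, 0.0, 1.0]]
side [[0.978, -0.164, 0.129, 0.462], [-0.208, -0.743, 0.636, -0.517], [-0.008, -0.649, -0.761, 0.717], [0.0, 0.0, 0.0, 1.0]]
{'t': 0.1, 'joint_positions': array([-1.22232598e+00,  3.78003682e-01,  7.98015130e-02,  1.27440984e+00,
        4.95379290e-07,  1.46055643e+00]), 'qvel': array([ 0.00034019, -0.00216011,  0.00294055, -0.00032386, -0.00195304,
       -0.00092421]), 'effort': array([ 8.48498748e-04, -4.64693820e+01,  2.70582587e+01,  1.19980299e-02,
       -1.85645908e-04, -1.06441821e-06]), 'tcp_pos': array([ 0.25442863, -0.51495362,  0.20406282]), 'orientation': array([-3.13978804e+00, -2.00248089e-04,  4.58710068e-01]), 'ft_force': array([ 0.54513303,  0.0584364 , -0.59201927]), 'torque': array([-0.02147544,  0.04527835,  0.02902013]), 'grasp_force': 0.0, 'width': 0.9988048344257715} 0.011
```

View pics/top0.png

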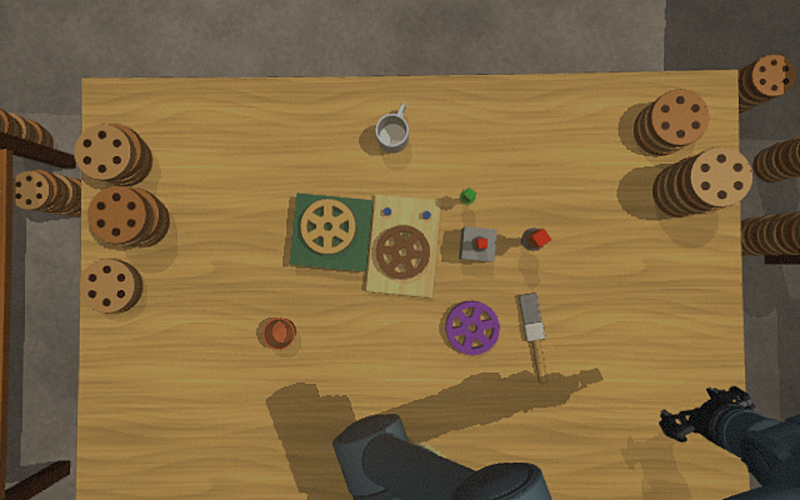

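View pics/side0.png

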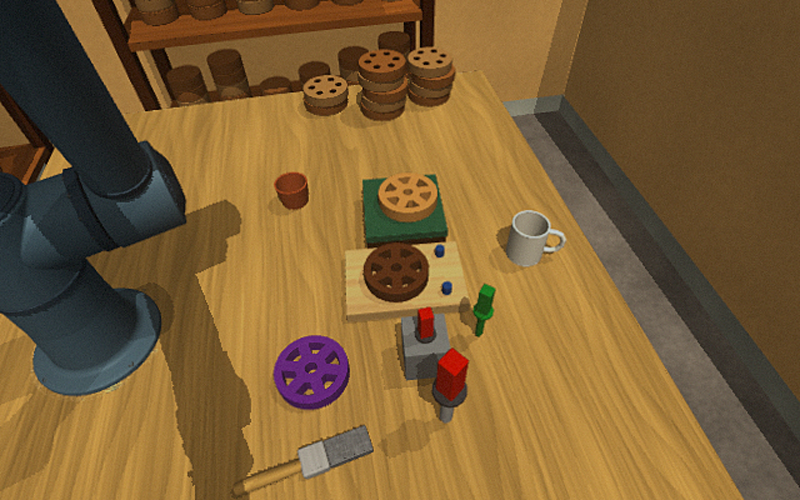

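The candidates for the pin, in top-view pixels, are the red pin in the grey block (482,243), a bigger red pin standing on the table (538,238), and a green one (468,196). I choose the one in the block. For the lower plate there is the dark one on the jig (402,252) and a purple look-alike (472,328). I choose the dark one and will check both in a close crop.

Run:
```python
from h import *
f=dict(np.load('top0.npz')); save(f,'crop1.png',(228,145,428,245),4)
hsv=cv2.cvtColor(f['img'],cv2.COLOR_RGB2HSV)
def comp(lo,hi,box):
    m=cv2.inRange(hsv,np.array(lo),np.array(hi)); b=np.zeros_like(m); x0,y0,x1,y1=box; b[y0:y1,x0:x1]=m[y0:y1,x0:x1]
    n,l,s,c=cv2.connectedComponentsWithStats(b)
    return [(s[i,4],s[i,:4].tolist(),c[i].round(2)) for i in range(1,n) if s[i,4]>8]
box=(228,145,428,245)
print('blue',comp((105,120,60),(125,255,255),box)); print('red',comp((0,200,120),(6,255,255),box))
for (a,s,c) in comp((105,120,60),(125,255,255),box): print(c,atz(f,c,.044))
for (a,s,c) in comp((0,200,120),(6,255,255),box): print(c,atz(f,c,.137),bydepth(f,c))
print(f['mtx'])
```

```text
blue [(np.int32(17), [308, 167, 5, 5], array([309.82, 168.71])), (np.int32(14), [339, 169, 5, 6], array([341.29, 171.43]))]
red [(np.int32(45), [382, 191, 8, 7], array([385.73, 193.89]))]
[309.82 168.71] [[0.63236472 0.0414294  0.044     ]]
[341.29 171.43] [[ 0.62413663 -0.04618922  0.044     ]]
[385.73 193.89] [[ 0.5577371  -0.15759694  0.137     ]] [[ 0.55748379 -0.15668086  0.14462405]]
[[491.29406933   0.         315.72596457]
 [  0.         491.29406933 194.1167752 ]
 [  0.           0.           1.        ]]
```

View pics/crop1.png

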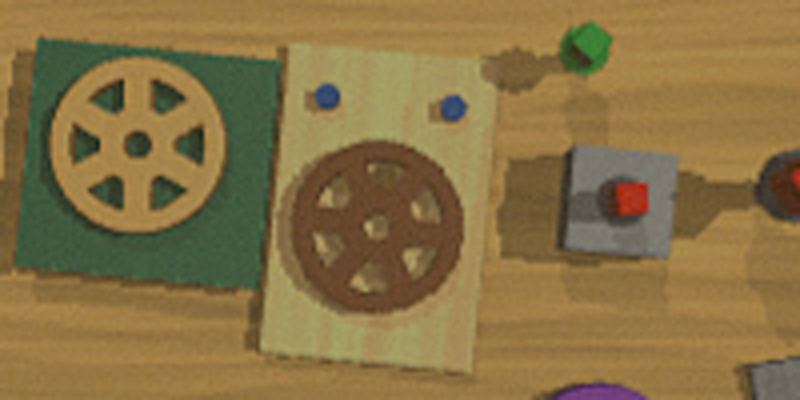

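The crop shows the dark plate centred at crop pixel (377,226). The posts are at (327,97) and (453,108), the light plate at (138,145), and the pin in the grey block at (630,198). The bigger red pin stands on the table at (790,185), so the choice holds.

```bash
cat >> h.py <<'E'
def go(p,yaw,p0=None,y0=None):
    o=ctrl.get_obs(); R=Ro.from_euler('xyz',o['orientation']); G=Ro.from_euler('xyz',[np.pi,0,yaw])
    s=R.inv().apply(np.array(p)-o['tcp_pos']); r=(R.inv()*G).as_rotvec()
    print('from',o['tcp_pos'].round(4),o['orientation'].round(4),'t',round(o['t'],2),'F',o['ft_force'].round(1),'w',round(o['width'],3))
    print('tx,ty,tz',(s/.75).round(4),'ax,ay,az',(r/np.pi).round(4))
E
python3 - <<'E'
from h import *
f=dict(np.load('top0.npz'))
P=lambda u,v:(228+u/4-.5+.125,145+v/4-.5+.125)
print('lower',atz(f,[P(377,226)],.052),'upper',atz(f,[P(138,145)],.0815),'block corners',atz(f,[P(573,147),P(678,156),P(669,257),P(563,248)],.082))
print('ware',atz(f,[P(38,40),P(280,60),P(255,289),P(17,266)],.0535))
print('jig',atz(f,[P(288,43),P(497,62),P(471,372),P(262,351)],.024))
th=-.094
p1,p2=np.array([.6324,.0414]),np.array([.6241,-.0462]); print('socket',(p1+p2)/2-.0529*np.array([np.cos(th),np.sin(th)]))
go([.46,.01,.25],np.pi+th)
E
```

```text
lower [[0.54161273 0.00825401 0.052     ]] upper [[0.59695816 0.16985006 0.0815    ]] block corners [[ 0.59361563 -0.12461911  0.082     ]
 [ 0.58705265 -0.19502845  0.082     ]
 [ 0.51908031 -0.18827004  0.082     ]
 [ 0.52549757 -0.11728507  0.082     ]]
ware [[0.67210929 0.24287258 0.0535    ]
 [0.65702531 0.07480482 0.0535    ]
 [0.49856266 0.09273879 0.0535    ]
 [0.51536808 0.25746611 0.0535    ]]
jig [[ 0.67213008  0.07080753  0.024     ]
 [ 0.65750055 -0.0768777   0.024     ]
 [ 0.4391903  -0.0569292   0.024     ]
 [ 0.45453676  0.09006292  0.024     ]]
socket [0.57558354 0.00256528]
from [ 0.2544 -0.515   0.2041] [-3.1398e+00 -2.0000e-04  4.5870e-01] t 0.1 F [ 0.5  0.1 -0.6] w 0.999
tx,ty,tz [ 0.5557 -0.5063 -0.0602] ax,ay,az [-1.000e-04 -8.000e-04 -8.241e-01]
```

{"fn": "step_arm", "kwargs": {"moves": [{"tx":0.556,"ty":-0.506,"tz":-0.06,"az":-0.824,"hand":0.3},{"tx":0.556,"ty":-0.506,"tz":-0.06,"az":-0.824,"hand":0.3},{"tx":0.556,"ty":-0.506,"tz":-0.06,"az":-0.824,"hand":0.3},{"tx":0.556,"ty":-0.506,"tz":-0.06,"az":-0.824,"hand":0.3},{"tx":0.556,"ty":-0.506,"tz":-0.06,"az":-0.824,"hand":0.3},{"tx":0.556,"ty":-0.506,"tz":-0.06,"az":-0.824,"hand":0.3},{"tx":0.556,"ty":-0.506,"tz":-0.06,"az":-0.824,"hand":0.3},{"tx":0.556,"ty":-0.506,"tz":-0.06,"az":-0.824,"hand":0.3}]}}

```text
$.moves[0]: bad value
```

Run:
```python
from h import *
go([.45,.012,.22],np.pi-.092)
```

```text
from [ 0.2544 -0.515   0.2041] [-3.1398e+00 -2.0000e-04  4.5870e-01] t 0.1 F [ 0.5  0.1 -0.6] w 0.999
tx,ty,tz [ 0.5449 -0.5145 -0.0202] ax,ay,az [-1.000e-04 -8.000e-04 -8.247e-01]
```

{"fn": "step_arm", "kwargs": {"moves": [{"tx":0.545,"ty":-0.514,"tz":-0.06,"ax":0,"ay":0,"az":-0.824,"hand":0.3},{"tx":0.545,"ty":-0.514,"tz":-0.06,"ax":0,"ay":0,"az":-0.824,"hand":0.3},{"tx":0.545,"ty":-0.514,"tz":-0.06,"ax":0,"ay":0,"az":-0.824,"hand":0.3},{"tx":0.545,"ty":-0.514,"tz":-0.06,"ax":0,"ay":0,"az":-0.824,"hand":0.3},{"tx":0.545,"ty":-0.514,"tz":-0.06,"ax":0,"ay":0,"az":-0.824,"hand":0.3},{"tx":0.545,"ty":-0.514,"tz":-0.06,"ax":0,"ay":0,"az":-0.824,"hand":0.3},{"tx":0.545,"ty":-0.514,"tz":-0.06,"ax":0,"ay":0,"az":-0.824,"hand":0.3},{"tx":0.545,"ty":-0.514,"tz":-0.06,"ax":0,"ay":0,"az":-0.824,"hand":0.3}], "newtons": 40}}

```text
t: 0.9
tcp_pos: [0.3936, -0.1398, 0.2368]
orientation: [-3.141, -0.0, 1.665]
ft_force: [1.1, -0.2, 0.2]
width: 0.7
grasp_force: 0.0
```

Run:
```python
from h import *
go([.45,.012,.22],np.pi-.092)
```

```text
from [ 0.3936 -0.1398  0.2368] [-3.1415e+00 -1.0000e-04  1.6645e+00] t 0.9 F [ 1.1 -0.2  0.2] w 0.7
tx,ty,tz [0.1944 0.0939 0.0224] ax,ay,az [-0.000e+00 -1.000e-04 -4.409e-01]
```

{"fn": "step_arm", "kwargs": {"moves": [{"tx":0.194,"ty":0.094,"tz":0.0,"ax":0,"ay":0,"az":-0.441,"hand":0.3},{"tx":0.194,"ty":0.094,"tz":0.0,"ax":0,"ay":0,"az":-0.441,"hand":0.3},{"tx":0.194,"ty":0.094,"tz":0.0,"ax":0,"ay":0,"az":-0.441,"hand":0.3},{"tx":0.194,"ty":0.094,"tz":0.0,"ax":0,"ay":0,"az":-0.441,"hand":0.3},{"tx":0.194,"ty":0.094,"tz":0.0,"ax":0,"ay":0,"az":-0.441,"hand":0.3},{"tx":0.194,"ty":0.094,"tz":0.0,"ax":0,"ay":0,"az":-0.441,"hand":0.3},{"tx":0.194,"ty":0.094,"tz":0.0,"ax":0,"ay":0,"az":-0.441,"hand":0.3},{"tx":0.194,"ty":0.094,"tz":0.0,"ax":0,"ay":0,"az":-0.441,"hand":0.3}]}}

```text
t: 1.7
tcp_pos: [0.4506, 0.0095, 0.2364]
orientation: [-3.141, -0.001, 2.865]
ft_force: [-1.5, -0.4, 0.1]
width: 0.703
grasp_force: 0.0
```

Run:
```python
from h import *
f=grab('wrist'); save(f,'w1.png',s=1.25); dump(f,'w1.npz'); print(f['W'].round(3))
go([.435,.016,.12],np.pi-.092)
```

```text
[[ 0.273  0.929  0.251  0.387]
 [ 0.962 -0.263 -0.071  0.029]
 [ 0.     0.261 -0.965  0.405]
 [ 0.     0.     0.     1.   ]]
from [0.4506 0.0095 0.2364] [-3.1413e+00 -1.1000e-03  2.8690e+00] t 1.75 F [ 1.3  0.1 -0.1] w 0.699
tx,ty,tz [0.0222 0.0028 0.1552] ax,ay,az [-0.     -0.0003 -0.0575]
```

View pics/w1.png

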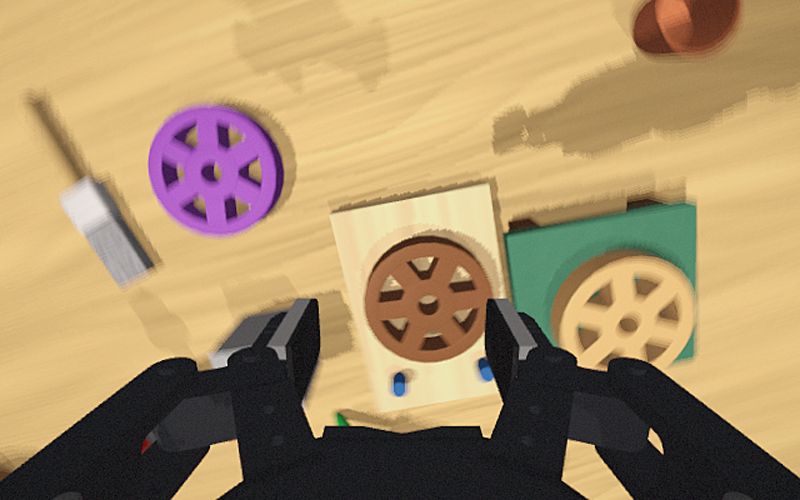

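The wrist view shows the lower plate's hole at (428,305), the posts at (399,380) and (486,366), and the upper plate's hole at (630,323). The fingers are at (305,335) and (500,335), behind and straddling the plate.

Run:
```python
from h import *
f=dict(np.load('w1.npz'))
P=lambda u,v:(u/1.25,v/1.25)
print('lower',atz(f,[P(428,305)],.052),'upper',atz(f,[P(630,323)],.0815),'posts',atz(f,[P(399,378),P(486,365)],.044), 'depth',bydepth(f,[P(450,300),P(655,323)]))
print('low edges',atz(f,[P(364,303),P(492,310),P(436,236),P(424,361)],.052))
```

```text
lower [[0.54050276 0.01054513 0.052     ]] upper [[0.59261568 0.17585705 0.0815    ]] posts [[ 0.61159148 -0.03738152  0.044     ]
 [ 0.6211366   0.04855929  0.044     ]] depth [[0.54144528 0.03109988 0.05154613]
 [0.60572507 0.20277656 0.07134718]]
low edges [[ 0.522667   -0.04515738  0.052     ]
 [ 0.56151987  0.06591134  0.052     ]
 [ 0.47961793  0.03393744  0.052     ]
 [ 0.59528299 -0.00788914  0.052     ]]
```

{"fn": "step_arm", "kwargs": {"moves": [{"tx":0.022,"ty":0.003,"tz":0.155,"ax":0,"ay":0,"az":-0.0575,"hand":0.3},{"tx":0.022,"ty":0.003,"tz":0.155,"ax":0,"ay":0,"az":-0.0575,"hand":0.3},{"tx":0.022,"ty":0.003,"tz":0.155,"ax":0,"ay":0,"az":-0.0575,"hand":0.3},{"tx":0.022,"ty":0.003,"tz":0.155,"ax":0,"ay":0,"az":-0.0575,"hand":0.3},{"tx":0.022,"ty":0.003,"tz":0.155,"ax":0,"ay":0,"az":-0.0575,"hand":0.3},{"tx":0.022,"ty":0.003,"tz":0.155,"ax":0,"ay":0,"az":-0.0575,"hand":0.3},{"tx":0.022,"ty":0.003,"tz":0.155,"ax":0,"ay":0,"az":-0.0575,"hand":0.3},{"tx":0.022,"ty":0.003,"tz":0.155,"ax":0,"ay":0,"az":-0.0575,"hand":0.3}]}}

```text
t: 2.55
tcp_pos: [0.4372, 0.0159, 0.1218]
orientation: [-3.141, 0.003, 3.039]
ft_force: [0.8, 1.3, -0.3]
width: 0.7
grasp_force: 0.0
```

{"fn": "step_arm", "kwargs": {"moves": [{"tx":0,"ty":0,"tz":0.056,"ax":0,"ay":0,"az":-0.004,"hand":0.3},{"tx":0,"ty":0,"tz":0.11,"ax":0,"ay":0,"az":-0.004,"hand":0.3},{"tx":0,"ty":0,"tz":0.11,"ax":0,"ay":0,"az":-0.004,"hand":0.3},{"tx":-0.02,"ty":0,"tz":0.11,"ax":0,"ay":0,"az":-0.004,"hand":0.3},{"tx":-0.04,"ty":0,"tz":0.11,"ax":0,"ay":0,"az":-0.004,"hand":0.3},{"tx":-0.055,"ty":0,"tz":0.11,"ax":0,"ay":0,"az":-0.004,"hand":0.3},{"tx":-0.065,"ty":0,"tz":0.11,"ax":0,"ay":0,"az":-0.004,"hand":0.3},{"tx":-0.075,"ty":0,"tz":0.11,"ax":0,"ay":0,"az":-0.004,"hand":0.3}]}}

```text
t: 3.35
tcp_pos: [0.4927, 0.0102, 0.039]
orientation: [-3.141, 0.001, 3.052]
ft_force: [-0.6, -0.7, -0.2]
width: 0.701
grasp_force: 0.0
```

Run:
```python
from h import *
go([.511,.010,.038],np.pi-.092)
```

```text
from [0.4927 0.0102 0.039 ] [-3.1415e+00  9.0000e-04  3.0520e+00] t 3.35 F [-0.6 -0.7 -0.2] w 0.701
tx,ty,tz [-0.0243  0.0019  0.0013] ax,ay,az [-0.      0.0003  0.0008]
```

{"fn": "step_arm", "kwargs": {"moves": [{"tx":-0.005,"ty":0.001,"tz":0,"ax":0,"ay":0,"az":0,"hand":0.3},{"tx":-0.009,"ty":0.001,"tz":0,"ax":0,"ay":0,"az":0,"hand":0.3},{"tx":-0.012,"ty":0.001,"tz":0,"ax":0,"ay":0,"az":0,"hand":0.3},{"tx":-0.015,"ty":0.001,"tz":0,"ax":0,"ay":0,"az":0,"hand":0.3},{"tx":-0.018,"ty":0.001,"tz":0,"ax":0,"ay":0,"az":0,"hand":0.3},{"tx":-0.02,"ty":0.001,"tz":0,"ax":0,"ay":0,"az":0,"hand":0.3},{"tx":-0.022,"ty":0.001,"tz":0,"ax":0,"ay":0,"az":0,"hand":0.3},{"tx":-0.022,"ty":0.001,"tz":0,"ax":0,"ay":0,"az":0,"hand":0.3}]}}

```text
t: 4.15
tcp_pos: [0.5085, 0.0096, 0.0381]
orientation: [-3.142, 0.0, 3.052]
ft_force: [-0.2, 0.1, 0.0]
width: 0.703
grasp_force: 0.0
```

Run:
```python
from h import *
f=grab('top');dump(f,'top1.npz'); save(f,'top1.png',(268,145,388,245),6)
go([.511,.010,.038],np.pi-.092)
```

```text
from [0.5083 0.0096 0.0381] [-3.1415 -0.      3.052 ] t 4.2 F [ 0.  -0.4  0.7] w 0.697
tx,ty,tz [-0.0035  0.0009  0.0001] ax,ay,az [-0.     -0.      0.0008]
```

View pics/top1.png

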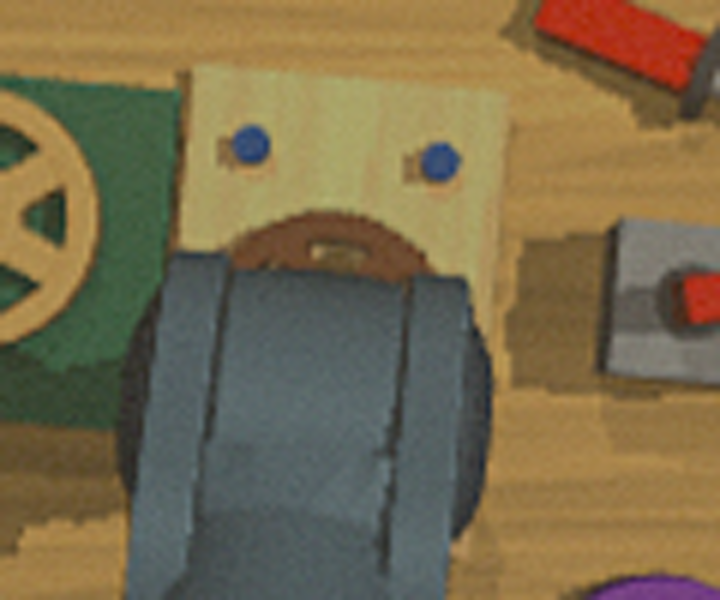

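The close view shows the plate's front edge at (330,210), so the plate has not moved and the contact force is zero. The big red look-alike pin now lies at (620,30). I need the side view to see what happened.

Run:
```python
from h import *
f=grab('side');dump(f,'side1.npz'); save(f,'side1.png',(180,80,480,300),2.6)
g=dict(np.load('w1.npz')); d=g['depth']; 
M=np.array(g['mount']); 
for uv in [(245,262),(399,262),(250,245),(396,245),(200,350),(320,380)]:
    p=ray(g,[uv])*d[uv[1],uv[0]]; print(uv,d[uv[1],uv[0]],(p@M[:3,:3].T+M[:3,3]).round(4))
```

```text
(245, 262) 0.13052163 [[ 0.0073 -0.0285 -0.0498]]
(399, 262) 0.12981752 [[ 0.0076  0.0318 -0.0504]]
(250, 245) 0.13989763 [[ 0.01   -0.0285 -0.0393]]
(396, 245) 0.13699937 [[ 0.0111  0.0322 -0.0421]]
(200, 350) 0.06746319 [[ 0.0183 -0.0235 -0.1122]]
(320, 380) 0.068676785 [[ 0.0114  0.0012 -0.1128]]
```

View pics/side1.png

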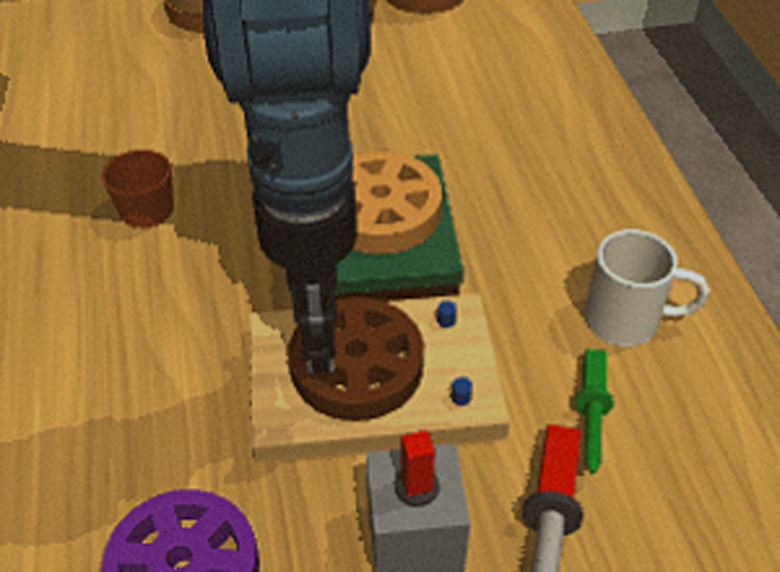

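The side view shows the fingertips hovering over the plate at (318,370). The big red pin and the green pin have toppled by themselves; both were standing on their tips and I was never near them. I'll measure the fingertip height.

Run:
```python
from h import *
f=dict(np.load('side1.npz'))
P=lambda u,v:(180+u/2.6,80+v/2.6)
for p in [(320,372),(320,367),(318,355),(315,335),(316,300),(400,340),(385,365)]: print(p,bydepth(f,[P(*p)]).round(4))
print(ctrl.get_obs()['tcp_pos'], [a for a in dir(ctrl) if a[0]!='_'])
g=dict(np.load('w1.npz')); M=g['mount']
d=g['depth']
for v in range(228,262,3):
  print(v,[ (float(d[v,u]).__round__(3),) + tuple(((ray(g,[(u,v)])*d[v,u])@M[:3,:3].T+M[:3,3])[0].round(3)) for u in (240,246,252)])
t0=dict(np.load('side0.npz')); print(bydepth(t0,[(450/1.25,372/1.25),(426/1.25,320/1.25)]))
```

```text
(320, 372) [[ 0.5057 -0.0146  0.0548]]
(320, 367) [[ 0.5046 -0.0316  0.0839]]
(318, 355) [[ 0.5024 -0.0495  0.1228]]
(315, 335) [[ 0.5015 -0.0516  0.1502]]
(316, 300) [[ 0.506  -0.0379  0.174 ]]
(400, 340) [[0.5829 0.0161 0.0408]]
(385, 365) [[ 0.5618 -0.0186  0.054 ]]
[0.50820504 0.00958953 0.03805163] ['Unreachable', 'get_obs', 'sign_off', 'tip_extent']
228 [(0.431, np.float64(-0.087), np.float64(-0.104), np.float64(0.236)), (0.431, np.float64(-0.086), np.float64(-0.096), np.float64(0.236)), (0.431, np.float64(-0.087), np.float64(-0.088), np.float64(0.236))]
231 [(0.434, np.float64(-0.091), np.float64(-0.105), np.float64(0.238)), (0.433, np.float64(-0.091), np.float64(-0.097), np.float64(0.237)), (0.432, np.float64(-0.091), np.float64(-0.089), np.float64(0.236))]
234 [(0.433, np.float64(-0.095), np.float64(-0.104), np.float64(0.236)), (0.434, np.float64(-0.095), np.float64(-0.097), np.float64(0.237)), (0.435, np.float64(-0.095), np.float64(-0.089), np.float64(0.238))]
237 [(0.435, np.float64(-0.099), np.float64(-0.105), np.float64(0.236)), (0.435, np.float64(-0.099), np.float64(-0.
[... 1136 characters left out ...]
[(0.127, np.float64(0.011), np.float64(-0.03), np.float64(-0.052)), (0.132, np.float64(0.009), np.float64(-0.029), np.float64(-0.047)), (0.144, np.float64(0.004), np.float64(-0.029), np.float64(-0.036))]
258 [(0.126, np.float64(0.011), np.float64(-0.029), np.float64(-0.054)), (0.131, np.float64(0.008), np.float64(-0.028), np.float64(-0.049)), (0.144, np.float64(0.003), np.float64(-0.029), np.float64(-0.037))]
261 [(0.123, np.float64(0.011), np.float64(-0.029), np.float64(-0.057)), (0.132, np.float64(0.007), np.float64(-0.028), np.float64(-0.049)), (0.143, np.float64(0.002), np.float64(-0.028), np.float64(-0.038))]
[[ 0.55682183 -0.27906898  0.19602697]
 [ 0.55452467 -0.16708294  0.13925785]]
```

The tool frame doesn't match the real gripper. Two independent depth views put the fingertips about 36 mm behind the TCP at this opening, not 11 mm ahead. I'll use the measured value, back off, go lower and push again.

{"fn": "step_arm", "kwargs": {"moves": [{"tx":0.06,"ty":0,"tz":0,"ax":0,"ay":0,"az":0,"hand":0.3},{"tx":0.099,"ty":0,"tz":0,"ax":0,"ay":0,"az":0,"hand":0.3},{"tx":0.099,"ty":0,"tz":0.0,"ax":0,"ay":0,"az":0,"hand":0.3},{"tx":0.099,"ty":0,"tz":0.02,"ax":0,"ay":0,"az":0,"hand":0.3},{"tx":0.099,"ty":0,"tz":0.035,"ax":0,"ay":0,"az":0,"hand":0.3},{"tx":0.099,"ty":0,"tz":0.045,"ax":0,"ay":0,"az":0,"hand":0.3},{"tx":0.099,"ty":0,"tz":0.052,"ax":0,"ay":0,"az":0,"hand":0.3},{"tx":0.099,"ty":0,"tz":0.052,"ax":0,"ay":0,"az":0,"hand":0.3}]}}

```text
t: 5.05
tcp_pos: [0.4342, 0.0162, -0.0014]
orientation: [-3.142, -0.001, 3.052]
ft_force: [0.0, 0.6, 0.2]
width: 0.699
grasp_force: 0.0
```

Run:
```python
from h import *
f=grab('side');dump(f,'side2.npz'); 
# lowest dark points of gripper near x .42-.47
v,u=np.mgrid[100:300,200:420]; uv=np.c_[u.ravel(),v.ravel()]
p=bydepth(f,uv); c=f['img'][uv[:,1],uv[:,0]].astype(int)
m=(c.max(1)<75)&(abs(p[:,0]-.44)<.03)&(p[:,2]<.12)&(abs(p[:,1])<.07)
q=p[m]; q=q[np.argsort(q[:,2])]; print(len(q),q[:30:3].round(3))
go([.511,.010,-.001],np.pi-.092)
```

```text
259 [[ 0.424  0.003  0.001]
 [ 0.422 -0.017  0.034]
 [ 0.441  0.048  0.035]
 [ 0.439  0.047  0.037]
 [ 0.436  0.046  0.039]
 [ 0.439  0.047  0.041]
 [ 0.421 -0.017  0.042]
 [ 0.439 -0.019  0.043]
 [ 0.429 -0.026  0.044]
 [ 0.427 -0.027  0.046]]
from [ 0.4344  0.0162 -0.001 ] [-3.1415e+00 -2.0000e-04  3.0520e+00] t 5.1 F [ 0.7 -0.2 -0.1] w 0.699
tx,ty,tz [-1.024e-01  9.000e-04 -1.000e-04] ax,ay,az [-0.     -0.0001  0.0008]
```

{"fn": "step_arm", "kwargs": {"moves": [{"tx":-0.03,"ty":0,"tz":0,"ax":0,"ay":0,"az":0,"hand":0.3},{"tx":-0.05,"ty":0,"tz":0,"ax":0,"ay":0,"az":0,"hand":0.3},{"tx":-0.06,"ty":0,"tz":0,"ax":0,"ay":0,"az":0,"hand":0.3},{"tx":-0.068,"ty":0,"tz":0,"ax":0,"ay":0,"az":0,"hand":0.3},{"tx":-0.076,"ty":0,"tz":0,"ax":0,"ay":0,"az":0,"hand":0.3},{"tx":-0.083,"ty":0,"tz":0,"ax":0,"ay":0,"az":0,"hand":0.3},{"tx":-0.09,"ty":0,"tz":0,"ax":0,"ay":0,"az":0,"hand":0.3},{"tx":-0.094,"ty":0,"tz":0,"ax":0,"ay":0,"az":0,"hand":0.3}]}}

```text
t: 5.9
tcp_pos: [0.5011, 0.0104, -0.0014]
orientation: [-3.141, -0.006, 3.052]
ft_force: [-5.4, 0.4, 2.8]
width: 0.7
grasp_force: 4.1
```

{"fn": "step_arm", "kwargs": {"moves": [{"tx":-0.002,"ty":0,"tz":0,"ax":0,"ay":0,"az":0,"hand":0.3},{"tx":-0.003,"ty":0,"tz":0,"ax":0,"ay":0,"az":0,"hand":0.3},{"tx":-0.004,"ty":0,"tz":0,"ax":0,"ay":0,"az":0,"hand":0.3},{"tx":-0.005,"ty":0,"tz":0,"ax":0,"ay":0,"az":0,"hand":0.3},{"tx":-0.006,"ty":0,"tz":0,"ax":0,"ay":0,"az":0,"hand":0.3},{"tx":-0.007,"ty":0,"tz":0,"ax":0,"ay":0,"az":0,"hand":0.3},{"tx":-0.007,"ty":0,"tz":0,"ax":0,"ay":0,"az":0,"hand":0.3},{"tx":-0.007,"ty":0,"tz":0,"ax":0,"ay":0,"az":0,"hand":0.3}]}}

```text
t: 6.7
tcp_pos: [0.5101, 0.0094, -0.0008]
orientation: [-3.141, 0.001, 3.052]
ft_force: [-2.0, 0.2, -1.5]
width: 0.699
grasp_force: 0.9
```

{"fn": "step_arm", "kwargs": {"moves": [{"tx":-0.001,"ty":0,"tz":0,"ax":0,"ay":0,"az":0,"hand":0.3},{"tx":-0.002,"ty":0,"tz":0,"ax":0,"ay":0,"az":0,"hand":0.3},{"tx":-0.003,"ty":0,"tz":0,"ax":0,"ay":0,"az":0,"hand":0.3},{"tx":-0.004,"ty":0,"tz":0,"ax":0,"ay":0,"az":0,"hand":0.3},{"tx":-0.005,"ty":0,"tz":0,"ax":0,"ay":0,"az":0,"hand":0.3},{"tx":-0.005,"ty":0,"tz":0,"ax":0,"ay":0,"az":0,"hand":0.3},{"tx":-0.005,"ty":0,"tz":0,"ax":0,"ay":0,"az":0,"hand":0.3},{"tx":-0.005,"ty":0,"tz":0,"ax":0,"ay":0,"az":0,"hand":0.3}]}}

```text
t: 7.5
tcp_pos: [0.5129, 0.0092, -0.001]
orientation: [-3.142, -0.001, 3.052]
ft_force: [-5.7, 0.5, 0.9]
width: 0.697
grasp_force: 2.5
```

Run:
```python
from h import *
f=grab('side');dump(f,'side3.npz')
v,u=np.mgrid[160:280,260:400]; uv=np.c_[u.ravel(),v.ravel()]
p=bydepth(f,uv); hsv=cv2.cvtColor(f['img'],cv2.COLOR_RGB2HSV)[uv[:,1],uv[:,0]]
m=(p[:,2]>.046)&(p[:,2]<.058)&(hsv[:,0]<12)&(hsv[:,2]<130)&(p[:,1]<.07)
q=p[m][:,:2]; (x,y),r=cv2.minEnclosingCircle(q[:,None].astype(np.float32)); print(len(q),x,y,r, q.min(0),q.max(0))
```

```text
618 0.6121525764465332 -0.0594392791390419 0.131771057844162 [ 0.50661027 -0.17608386] [0.67663701 0.06428009]
```

{"fn": "step_arm", "kwargs": {"moves": [{"tx":-0.001,"ty":0,"tz":0,"ax":0,"ay":0,"az":0,"hand":0.3},{"tx":-0.002,"ty":0,"tz":0,"ax":0,"ay":0,"az":0,"hand":0.3},{"tx":-0.003,"ty":0,"tz":0,"ax":0,"ay":0,"az":0,"hand":0.3},{"tx":-0.004,"ty":0,"tz":0,"ax":0,"ay":0,"az":0,"hand":0.3},{"tx":-0.005,"ty":0,"tz":0,"ax":0,"ay":0,"az":0,"hand":0.3},{"tx":-0.005,"ty":0,"tz":0,"ax":0,"ay":0,"az":0,"hand":0.3},{"tx":-0.005,"ty":0,"tz":0,"ax":0,"ay":0,"az":0,"hand":0.3},{"tx":-0.005,"ty":0,"tz":0,"ax":0,"ay":0,"az":0,"hand":0.3}]}}

```text
t: 8.35
tcp_pos: [0.5129, 0.0092, -0.0012]
orientation: [-3.141, -0.007, 3.052]
ft_force: [-12.6, 0.7, 11.0]
width: 0.7
grasp_force: 7.1
```

The push stalled at TCP x = 0.513 with the force climbing, which fits the plate being home against both posts. Next I retreat, lift and go to the pin.

{"fn": "step_arm", "kwargs": {"moves": [{"tx":0.03,"ty":0,"tz":0,"ax":0,"ay":0,"az":0,"hand":0.3},{"tx":0.04,"ty":0,"tz":-0.05,"ax":0,"ay":0,"az":0,"hand":0.3},{"tx":0.04,"ty":0,"tz":-0.12,"ax":0,"ay":0,"az":0,"hand":0.3},{"tx":0.04,"ty":0,"tz":-0.19,"ax":0,"ay":0,"az":0,"hand":0.3},{"tx":0.03,"ty":-0.06,"tz":-0.25,"ax":0,"ay":0,"az":0,"hand":0.3},{"tx":0.01,"ty":-0.12,"tz":-0.27,"ax":0,"ay":0,"az":0,"hand":0.3},{"tx":0.01,"ty":-0.18,"tz":-0.27,"ax":0,"ay":0,"az":0,"hand":0.3},{"tx":0.01,"ty":-0.215,"tz":-0.27,"ax":0,"ay":0,"az":0,"hand":0.3}]}}

```text
t: 9.15
tcp_pos: [0.4988, -0.1552, 0.2045]
orientation: [-3.138, 0.009, 3.051]
ft_force: [1.1, 0.6, -0.7]
width: 0.702
grasp_force: 0.0
```

{"fn": "step_arm", "kwargs": {"moves": [{"tx":0,"ty":0,"tz":0,"ax":0,"ay":0,"az":0,"hand":0.3},{"tx":0,"ty":0,"tz":0,"ax":0,"ay":0,"az":0,"hand":0.3},{"tx":0,"ty":0,"tz":0,"ax":0,"ay":0,"az":0,"hand":0.3},{"tx":0,"ty":0,"tz":0,"ax":0,"ay":0,"az":0,"hand":0.3},{"tx":0,"ty":0,"tz":0,"ax":0,"ay":0,"az":0,"hand":0.3},{"tx":0,"ty":0,"tz":0,"ax":0,"ay":0,"az":0,"hand":0.3},{"tx":0,"ty":0,"tz":0,"ax":0,"ay":0,"az":0,"hand":0.3},{"tx":0,"ty":0,"tz":0,"ax":0,"ay":0,"az":0,"hand":0.3}]}}

```text
t: 9.95
tcp_pos: [0.4954, -0.1509, 0.2016]
orientation: [-3.142, 0.0, 3.052]
ft_force: [-0.8, -0.1, 0.0]
width: 0.695
grasp_force: 0.0
```

Run:
```python
from h import *
f=grab('wrist');dump(f,'w2.npz'); save(f,'w2.png',s=1.25); print(ctrl.get_obs()['tcp_pos'],ctrl.get_obs()['orientation'],ctrl.get_obs()['t'])
f=grab('top');dump(f,'top2.npz')
hsv=cv2.cvtColor(f['img'],cv2.COLOR_RGB2HSV); m=cv2.inRange(hsv,(0,80,30),(12,255,125)); b=np.zeros_like(m); b[160:225,290:352]=m[160:225,290:352]
n,l,s,c=cv2.connectedComponentsWithStats(b); i=1+s[1:,4].argmax(); print(s[i],c[i])
pts=np.argwhere(l==i)[:,::-1]; h=cv2.convexHull(pts.astype(np.int32)); (x,y),r=cv2.minEnclosingCircle(h); print(x,y,r,atz(f,[(x,y)],.052))
```

```text
[ 0.49538209 -0.15096935  0.20158878] [-3.14155065e+00  9.63720985e-05  3.05227087e+00] 10.0
[331 201   7   8  14] [334.07142857 204.21428571]
334.0 204.5 4.609872341156006 [[ 0.53209684 -0.02518813  0.052     ]]
```

View pics/w2.png

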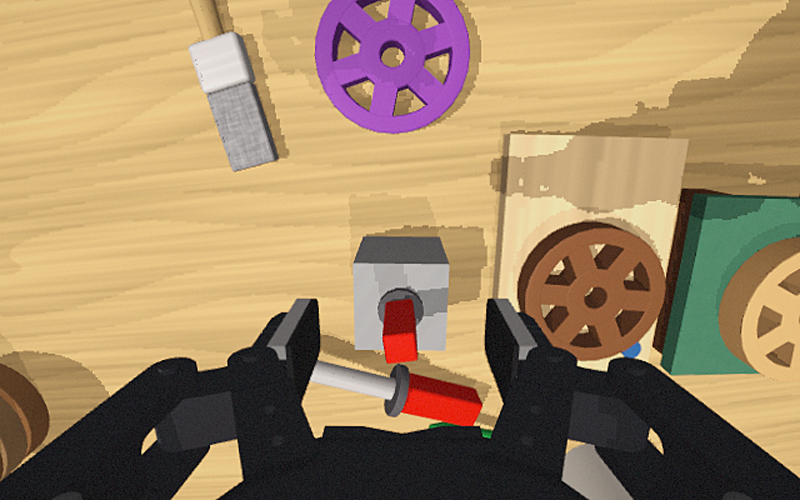

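The wrist view shows the grip's top face at about (401,348) and the block's top spanning (354..449, 262..350). The lower plate's hole is at (596,296), with the plate touching the post at (632,350). The big red pin lies beyond the block.

Run:
```python
from h import *
f=dict(np.load('w2.npz')); P=lambda u,v:(u/1.25,v/1.25)
b=atz(f,[P(354,263),P(449,263),P(446,349),P(356,350)],.082); print('block',b.round(4),b.mean(0))
g=atz(f,[P(385,337),P(415,334),P(417,360),P(387,362)],.143); print('grip',g.round(4),g.mean(0),np.arctan2(*(g[0]-g[3])[:2][::-1]))
print('collar c',atz(f,[P(400,309)],.088),'lower',atz(f,[P(596,296)],.052))
M=f['mount']; d=f['depth']
h=[(245,245),(395,245),(252,245),(391,245)]
for u,v in h: print((ray(f,[(u,v)])*d[v,u]@M[:3,:3].T+M[:3,3]).round(4))
```

```text
block [[ 0.5181 -0.1861  0.082 ]
 [ 0.5243 -0.1175  0.082 ]
 [ 0.5937 -0.1238  0.082 ]
 [ 0.5883 -0.1931  0.082 ]] [ 0.55609527 -0.15512839  0.082     ]
grip [[ 0.5475 -0.1641  0.143 ]
 [ 0.5471 -0.146   0.143 ]
 [ 0.5649 -0.1461  0.143 ]
 [ 0.5646 -0.1646  0.143 ]] [ 0.55603408 -0.15521377  0.143     ] 3.112745880851983
collar c [[ 0.55442751 -0.15588117  0.088     ]] lower [[0.57394193 0.00544437 0.052     ]]
[[ 0.0114 -0.0296 -0.0433]]
[[ 0.0116  0.0315 -0.0437]]
[[ 0.0079 -0.0285 -0.0353]]
[[ 0.0082  0.0316 -0.0359]]
```

Run:
```python
from h import *
go([.556,-.156,.069],np.pi)
```

```text
from [ 0.4954 -0.151   0.2016] [-3.1415  0.      3.0522] t 10.05 F [-0.5  0.5 -0.2] w 0.699
tx,ty,tz [-0.0811  0.0006  0.1768] ax,ay,az [-0.      0.     -0.0285]
```

{"fn": "step_arm", "kwargs": {"moves": [{"tx":-0.05,"ty":0.0006,"tz":0,"ax":0,"ay":0,"az":-0.0285,"hand":0.3},{"tx":-0.081,"ty":0.0006,"tz":0,"ax":0,"ay":0,"az":-0.0285,"hand":0.3},{"tx":-0.081,"ty":0.0006,"tz":0.06,"ax":0,"ay":0,"az":-0.0285,"hand":0.3},{"tx":-0.081,"ty":0.0006,"tz":0.12,"ax":0,"ay":0,"az":-0.0285,"hand":0.3},{"tx":-0.081,"ty":0.0006,"tz":0.16,"ax":0,"ay":0,"az":-0.0285,"hand":0.3},{"tx":-0.081,"ty":0.0006,"tz":0.177,"ax":0,"ay":0,"az":-0.0285,"hand":0.3},{"tx":-0.081,"ty":0.0006,"tz":0.177,"ax":0,"ay":0,"az":-0.0285,"hand":0.5},{"tx":-0.081,"ty":0.0006,"tz":0.177,"ax":0,"ay":0,"az":-0.0285,"hand":0.7}], "newtons": 60}}

```text
t: 10.85
tcp_pos: [0.5569, -0.1566, 0.0702]
orientation: [-3.141, 0.002, 3.141]
ft_force: [0.2, -0.3, -0.1]
width: 0.37
grasp_force: 0.0
```

{"fn": "step_arm", "kwargs": {"moves": [{"tx":0,"ty":0,"tz":0,"ax":0,"ay":0,"az":0,"hand":1},{"tx":0,"ty":0,"tz":0,"ax":0,"ay":0,"az":0,"hand":1},{"tx":0,"ty":0,"tz":0,"ax":0,"ay":0,"az":0,"hand":1},{"tx":0,"ty":0,"tz":0,"ax":0,"ay":0,"az":0,"hand":1},{"tx":0,"ty":0,"tz":0,"ax":0,"ay":0,"az":0,"hand":1},{"tx":0,"ty":0,"tz":0,"ax":0,"ay":0,"az":0,"hand":1},{"tx":0,"ty":0,"tz":0,"ax":0,"ay":0,"az":0,"hand":1},{"tx":0,"ty":0,"tz":0,"ax":0,"ay":0,"az":0,"hand":1}], "newtons": 60}}

```text
t: 11.65
tcp_pos: [0.5578, -0.1569, 0.0711]
orientation: [-3.14, 0.004, 3.141]
ft_force: [-0.3, -0.5, 6.6]
width: 0.226
grasp_force: 59.5
```

Run:
```python
from h import *
f=grab('wrist');dump(f,'w3.npz'); save(f,'w3.png',s=1)
go([.556,-.156,.069],np.pi)
M=f['mount']; d=f['depth']
hsv=cv2.cvtColor(f['img'],cv2.COLOR_RGB2HSV); m=((hsv[...,0]<7)|(hsv[...,0]>174))&(hsv[...,1]>170)&(hsv[...,2]>80)
v,u=np.nonzero(m&(d>.05)&(d<.25)); p=ray(f,np.c_[u,v])*d[v,u][:,None]@M[:3,:3].T+M[:3,3]
print(len(p)); 
if len(p): print(np.percentile(p,[1,50,99],axis=0).round(4))
```

```text
from [ 0.5578 -0.157   0.0712] [-3.1397  0.0043  3.1415] t 11.7 F [-0.9 -0.4  6.1] w 0.224
tx,ty,tz [0.0024 0.0013 0.0029] ax,ay,az [-0.0006  0.0014 -0.    ]
5797
[[-0.102  -0.008  -0.0729]
 [ 0.01    0.0017 -0.0703]
 [ 0.0118  0.0112  0.0416]]
```

The grasp holds: the opening is 19 mm at 60 N. Lifting the pin straight out.

{"fn": "step_arm", "kwargs": {"moves": [{"tx":0,"ty":0,"tz":-0.01,"ax":0,"ay":0,"az":0,"hand":1},{"tx":0,"ty":0,"tz":-0.03,"ax":0,"ay":0,"az":0,"hand":1},{"tx":0,"ty":0,"tz":-0.06,"ax":0,"ay":0,"az":0,"hand":1},{"tx":0,"ty":0,"tz":-0.1,"ax":0,"ay":0,"az":0,"hand":1},{"tx":0,"ty":0,"tz":-0.14,"ax":0,"ay":0,"az":0,"hand":1},{"tx":0,"ty":0,"tz":-0.17,"ax":0,"ay":0,"az":0,"hand":1},{"tx":0,"ty":0,"tz":-0.17,"ax":0,"ay":0,"az":0,"hand":1},{"tx":0,"ty":0,"tz":-0.17,"ax":0,"ay":0,"az":0,"hand":1}], "newtons": 80}}

```text
t: 12.5
tcp_pos: [0.5559, -0.1561, 0.1961]
orientation: [-3.141, 0.0, 3.142]
ft_force: [-0.7, -0.8, -2.5]
width: 0.224
grasp_force: 79.0
```

Run:
```python
from h import *
f=dict(np.load('top2.npz')); hsv=cv2.cvtColor(f['img'],cv2.COLOR_RGB2HSV)
roi=(slice(150,215),slice(230,300)); print(hsv[181,262],hsv[165,262-10],hsv[175,290])
m=cv2.inRange(hsv,(8,60,110),(24,255,255)); b=np.zeros_like(m); b[155:208,236:290]=m[155:208,236:290]
n,l,s,c=cv2.connectedComponentsWithStats(b); i=1+s[1:,4].argmax(); print(s[i],c[i])
pts=np.argwhere(l==i)[:,::-1].astype(np.int32); e=cv2.fitEllipse(cv2.convexHull(pts)); print(e,atz(f,[e[0],c[i]],.0815))
go([.545,.165,.19],np.pi)
```

```text
[43 95 67] [ 19 144 179] [57 69 96]
[ 240  159   45   44 1228] [262.00325733 180.65472313]
((262.0220031738281, 180.7801055908203), (43.92972183227539, 44.0828857421875), 167.5484161376953) [[0.5972179  0.17012955 0.0815    ]
 [0.59755905 0.17017985 0.0815    ]]
from [ 0.5559 -0.1561  0.1961] [-3.1414e+00  3.0000e-04  3.1416e+00] t 12.5 F [-0.7 -0.8 -2.5] w 0.224
tx,ty,tz [0.0146 0.4281 0.0081] ax,ay,az [-0.0001  0.0001 -0.    ]
```

{"fn": "step_arm", "kwargs": {"moves": [{"tx":0.0,"ty":0.06,"tz":0,"ax":0,"ay":0,"az":0,"hand":1},{"tx":0.0,"ty":0.12,"tz":0,"ax":0,"ay":0,"az":0,"hand":1},{"tx":0.0,"ty":0.18,"tz":0,"ax":0,"ay":0,"az":0,"hand":1},{"tx":0.0,"ty":0.24,"tz":0,"ax":0,"ay":0,"az":0,"hand":1},{"tx":0.0,"ty":0.3,"tz":0,"ax":0,"ay":0,"az":0,"hand":1},{"tx":0.0,"ty":0.35,"tz":0,"ax":0,"ay":0,"az":0,"hand":1},{"tx":0.0,"ty":0.39,"tz":0,"ax":0,"ay":0,"az":0,"hand":1},{"tx":0.0,"ty":0.405,"tz":0,"ax":0,"ay":0,"az":0,"hand":1}]}}

```text
t: 13.3
tcp_pos: [0.554, 0.1503, 0.1939]
orientation: [3.142, -0.004, -3.138]
ft_force: [0.0, -0.6, -1.3]
width: 0.226
grasp_force: 79.1
```

{"fn": "step_arm", "kwargs": {"moves": [{"tx":0,"ty":0,"tz":0,"ax":0,"ay":0,"az":0,"hand":1},{"tx":0,"ty":0,"tz":0,"ax":0,"ay":0,"az":0,"hand":1},{"tx":0,"ty":0,"tz":0,"ax":0,"ay":0,"az":0,"hand":1},{"tx":0,"ty":0,"tz":0,"ax":0,"ay":0,"az":0,"hand":1},{"tx":0,"ty":0,"tz":0,"ax":0,"ay":0,"az":0,"hand":1},{"tx":0,"ty":0,"tz":0,"ax":0,"ay":0,"az":0,"hand":1},{"tx":0,"ty":0,"tz":0,"ax":0,"ay":0,"az":0,"hand":1},{"tx":0,"ty":0,"tz":0,"ax":0,"ay":0,"az":0,"hand":1}]}}

```text
t: 14.1
tcp_pos: [0.556, 0.1475, 0.1964]
orientation: [-3.142, 0.0, 3.141]
ft_force: [0.3, 0.7, -2.3]
width: 0.224
grasp_force: 79.1
```

Run:
```python
from h import *
f=grab('wrist');dump(f,'w4.npz'); save(f,'w4.png',s=1.25)
go([.597,.17,.19],np.pi)
```

```text
from [0.5559 0.1476 0.1963] [-3.1415e+00  1.0000e-04  3.1414e+00] t 14.15 F [-0.9 -1.  -2.2] w 0.219
tx,ty,tz [-0.0547  0.0299  0.0085] ax,ay,az [-0.  0. -0.]
```

View pics/w4.png

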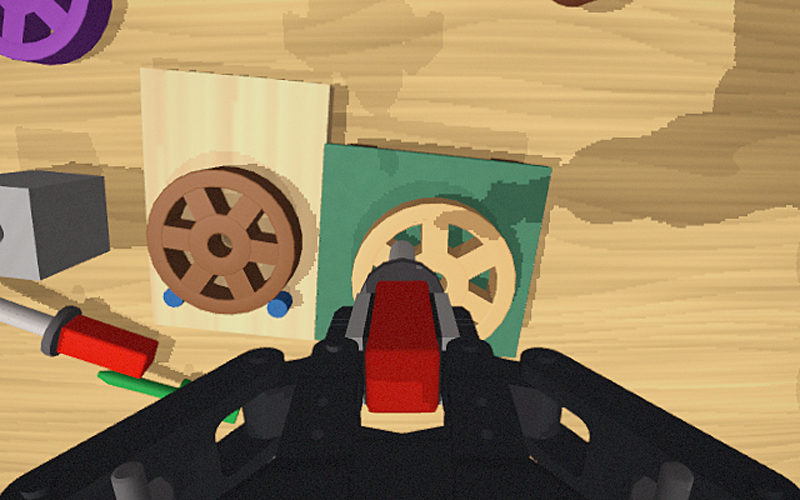

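The wrist view shows the pin held, with its tip at about (403,243). The upper plate's hole is partly hidden at about (437,281). The lower plate's hole is at (221,243), and that plate touches both posts at (175,297) and (280,303).

Run:
```python
from h import *
f=dict(np.load('w4.npz')); P=lambda u,v:(u/1.25,v/1.25)
print('tip',atz(f,[P(403,243)],.131),'depth pts',bydepth(f,[P(403,252),P(403,248)]))
print('upper hole',atz(f,[P(437,281)],.0815),'lower',atz(f,[P(221,243)],.052),'posts',atz(f,[P(175,296),P(280,301)],.044))
hsv=cv2.cvtColor(f['img'],cv2.COLOR_RGB2HSV)
# upper plate outer rim points on top face -> circle fit
pts=np.array([P(440,202),P(480,215),P(505,240),P(516,275),P(508,312),P(385,222),P(362,250),P(353,285)])
q=atz(f,pts,.0815)[:,:2]; A=np.c_[2*q,np.ones(len(q))]; s=np.linalg.lstsq(A,(q**2).sum(1),rcond=None)[0]; print('rim',s[:2],np.sqrt(s[2]+s[0]**2+s[1]**2))
```

```text
tip [[0.55242462 0.14982847 0.131     ]] depth pts [[0.5469917  0.14970559 0.16841845]
 [0.5474311  0.1497343  0.1595729 ]]
upper hole [[0.59409258 0.17456677 0.0815    ]] lower [[0.57347545 0.00719409 0.052     ]] posts [[ 0.62169609 -0.04148966  0.044     ]
 [ 0.62565457  0.04768185  0.044     ]]
rim [0.59629907 0.17332979] 0.0588488001042367
```

Run:
```python
from h import *
f=dict(np.load('w4.npz')); Wi=np.linalg.inv(f['W'])
for z in (.125,.13,.135,.14,.145):
    X=np.array([[.554-.003,.1497,z],[.554,.1497,z],[.554-.007,.1497,z+.012]]); c=X@Wi[:3,:3].T+Wi[:3,3]
    print(z,(cv2.projectPoints(c,np.zeros(3),np.zeros(3),f['mtx'],f['distortion'])[0].reshape(-1,2)*1.25).round(1).tolist())
d=f['depth']
for v in range(188,206): p=bydepth(f,[(322,v)])[0]; print(v*1.25,p.round(4),f['img'][v,322])
```

```text
0.125 [[402.8, 238.1], [402.8, 243.0], [402.8, 236.5]]
0.13 [[402.8, 240.2], [402.8, 245.2], [402.8, 238.7]]
0.135 [[402.8, 242.4], [402.8, 247.5], [402.9, 241.0]]
0.14 [[402.8, 244.7], [402.8, 249.9], [402.9, 243.4]]
0.145 [[402.8, 247.1], [402.8, 252.3], [402.9, 245.9]]
235.0 [0.5666 0.1497 0.0543] [52 89 70]
236.25 [0.568  0.1497 0.0527] [55 89 70]
237.5 [0.5688 0.1497 0.0533] [45 83 66]
238.75 [0.57   0.1497 0.0525] [46 86 67]
240.0 [0.5474 0.1495 0.1435] [86 89 82]
241.25 [0.5471 0.1495 0.1471] [102  96  95]
242.5 [0.5474 0.1495 0.1487] [102  99  98]
243.75 [0.5471 0.1495 0.1524] [101  97  93]
245.0 [0.5475 0.1495 0.1533] [103  99  96]
246.25 [0.5474 0.1495 0.1564] [106 100  97]
247.5 [0.5472 0.1495 0.1595] [106 102 101]
248.75 [0.5473 0.1495 0.1615] [99 91 87]
250.0 [0.5475 0.1495 0.163 ] [104 100  98]
251.25 [0.5472 0.1495 0.1665] [99 97 93]
252.5 [0.5472 0.1495 0.1685] [106 100 101]
253.75 [0.5474 0.1495 0.17  ] [106 101  98]
255.0 [0.5473 0.1495 0.1724] [108 101 102]
256.25 [0.5471 0.1494 0.1752] [108 106 102]
```

The tip is confirmed about 65 mm below the TCP. I'll move over the hole and dip a little first.

{"fn": "step_arm", "kwargs": {"moves": [{"tx":-0.0567,"ty":0.0313,"tz":0,"ax":0,"ay":0,"az":0,"hand":1},{"tx":-0.0567,"ty":0.0313,"tz":0,"ax":0,"ay":0,"az":0,"hand":1},{"tx":-0.0567,"ty":0.0313,"tz":0.03,"ax":0,"ay":0,"az":0,"hand":1},{"tx":-0.0567,"ty":0.0313,"tz":0.055,"ax":0,"ay":0,"az":0,"hand":1},{"tx":-0.0567,"ty":0.0313,"tz":0.065,"ax":0,"ay":0,"az":0,"hand":1},{"tx":-0.0567,"ty":0.0313,"tz":0.07,"ax":0,"ay":0,"az":0,"hand":1},{"tx":-0.0567,"ty":0.0313,"tz":0.074,"ax":0,"ay":0,"az":0,"hand":1},{"tx":-0.0567,"ty":0.0313,"tz":0.074,"ax":0,"ay":0,"az":0,"hand":1}]}}

```text
t: 14.95
tcp_pos: [0.5988, 0.1711, 0.1415]
orientation: [3.142, 0.001, 3.142]
ft_force: [0.4, -0.2, -0.9]
width: 0.229
grasp_force: 79.2
```

{"fn": "step_arm", "kwargs": {"moves": [{"tx":0,"ty":0,"tz":0.005,"ax":0,"ay":0,"az":0,"hand":1},{"tx":0,"ty":0,"tz":0.01,"ax":0,"ay":0,"az":0,"hand":1},{"tx":0,"ty":0,"tz":0.015,"ax":0,"ay":0,"az":0,"hand":1},{"tx":0,"ty":0,"tz":0.02,"ax":0,"ay":0,"az":0,"hand":1},{"tx":0,"ty":0,"tz":0.025,"ax":0,"ay":0,"az":0,"hand":1},{"tx":0,"ty":0,"tz":0.025,"ax":0,"ay":0,"az":0,"hand":1},{"tx":0,"ty":0,"tz":0.025,"ax":0,"ay":0,"az":0,"hand":1},{"tx":0,"ty":0,"tz":0.025,"ax":0,"ay":0,"az":0,"hand":1}]}}

```text
t: 15.75
tcp_pos: [0.5986, 0.1711, 0.1222]
orientation: [-3.142, 0.0, 3.142]
ft_force: [-0.8, -0.0, -1.7]
width: 0.222
grasp_force: 79.2
```

Run:
```python
from h import *
# pin = TCP+(-.0018,+.0015); socket
S=np.array([.5745,.0045]); 
go([S[0]+.0018,S[1]-.0015,.122],np.pi)
```

```text
from [0.5986 0.1711 0.1222] [-3.1416e+00  4.0000e-04  3.1416e+00] t 15.75 F [-0.8 -0.  -1.7] w 0.222
tx,ty,tz [ 0.0297 -0.2242  0.0003] ax,ay,az [-0.      0.0001 -0.    ]
```

The pin is in the hole without contact, with its tip about 3 mm above the ware board. Starting the drag.

{"fn": "step_arm", "kwargs": {"moves": [{"tx":0.001,"ty":-0.01,"tz":0,"ax":0,"ay":0,"az":0,"hand":1},{"tx":0.0033,"ty":-0.025,"tz":0,"ax":0,"ay":0,"az":0,"hand":1},{"tx":0.006,"ty":-0.045,"tz":0,"ax":0,"ay":0,"az":0,"hand":1},{"tx":0.0087,"ty":-0.065,"tz":0,"ax":0,"ay":0,"az":0,"hand":1},{"tx":0.0114,"ty":-0.085,"tz":0,"ax":0,"ay":0,"az":0,"hand":1},{"tx":0.014,"ty":-0.105,"tz":0,"ax":0,"ay":0,"az":0,"hand":1},{"tx":0.016,"ty":-0.12,"tz":0,"ax":0,"ay":0,"az":0,"hand":1},{"tx":0.017,"ty":-0.13,"tz":0,"ax":0,"ay":0,"az":0,"hand":1}]}}

```text
t: 16.55
tcp_pos: [0.5852, 0.0721, 0.122]
orientation: [-3.141, -0.001, 3.14]
ft_force: [0.9, 3.4, -2.0]
width: 0.226
grasp_force: 79.2
```

Run:
```python
from h import *
f=grab('top');dump(f,'top3.npz')
hsv=cv2.cvtColor(f['img'],cv2.COLOR_RGB2HSV); m=cv2.inRange(hsv,(8,60,110),(24,255,255)); p=bydepth(f,np.argwhere(m[140:230,230:350]>0)[:,::-1]+[230,140])
p=p[(p[:,2]>.068)&(p[:,2]<.1)]; print(len(p),p.min(0),p.max(0))
go([.576,.0035,.122],np.pi)
```

```text
113 [0.53619219 0.01830283 0.0719331 ] [0.6203041  0.0454956  0.08576999]
from [0.5851 0.071  0.1219] [-3.1397e+00 -8.0000e-04  3.1395e+00] t 16.6 F [-1.1  0.7 -1.4] w 0.223
tx,ty,tz [ 0.012  -0.0901  0.0001] ax,ay,az [-0.0006 -0.0003 -0.0007]
```

{"fn": "step_arm", "kwargs": {"moves": [{"tx":0.0025,"ty":-0.02,"tz":0,"ax":0,"ay":0,"az":0,"hand":1},{"tx":0.005,"ty":-0.038,"tz":0,"ax":0,"ay":0,"az":0,"hand":1},{"tx":0.007,"ty":-0.055,"tz":0,"ax":0,"ay":0,"az":0,"hand":1},{"tx":0.0095,"ty":-0.07,"tz":0,"ax":0,"ay":0,"az":0,"hand":1},{"tx":0.0115,"ty":-0.083,"tz":0,"ax":0,"ay":0,"az":0,"hand":1},{"tx":0.0125,"ty":-0.09,"tz":0,"ax":0,"ay":0,"az":0,"hand":1},{"tx":0.0125,"ty":-0.0925,"tz":0,"ax":0,"ay":0,"az":0,"hand":1},{"tx":0.0125,"ty":-0.0925,"tz":0,"ax":0,"ay":0,"az":0,"hand":1}]}}

```text
t: 17.4
tcp_pos: [0.5761, 0.0037, 0.122]
orientation: [-3.141, -0.0, 3.141]
ft_force: [-0.5, 0.5, -2.3]
width: 0.224
grasp_force: 79.3
```

{"fn": "step_arm", "kwargs": {"moves": [{"tx":-0.0005,"ty":0.0015,"tz":0,"ax":0,"ay":0,"az":0,"hand":1},{"tx":-0.0005,"ty":0.0025,"tz":0,"ax":0,"ay":0,"az":0,"hand":1},{"tx":-0.0005,"ty":0.0025,"tz":0,"ax":0,"ay":0,"az":0,"hand":1},{"tx":-0.0005,"ty":0.0025,"tz":0,"ax":0,"ay":0,"az":0,"hand":1},{"tx":-0.0005,"ty":0.0025,"tz":0,"ax":0,"ay":0,"az":0,"hand":1},{"tx":-0.0005,"ty":0.0025,"tz":0,"ax":0,"ay":0,"az":0,"hand":1},{"tx":-0.0005,"ty":0.0025,"tz":0,"ax":0,"ay":0,"az":0,"hand":1},{"tx":-0.0005,"ty":0.0025,"tz":0,"ax":0,"ay":0,"az":0,"hand":1}]}}

```text
t: 18.2
tcp_pos: [0.5767, 0.0061, 0.1221]
orientation: [-3.141, 0.0, 3.141]
ft_force: [-0.3, 0.5, -1.4]
width: 0.226
grasp_force: 79.3
```

Run:
```python
from h import *
f=grab('wrist');dump(f,'w5.npz'); save(f,'w5.png',(160,60,480,300),2.5)
go([.576,.0035,.122],np.pi)
```

```text
from [0.5767 0.0061 0.1221] [-3.1415  0.      3.1415] t 18.25 F [ 0.5  0.3 -0.9] w 0.223
tx,ty,tz [ 0.0009 -0.0034  0.0001] ax,ay,az [-0.  0. -0.]
```

View pics/w5.png

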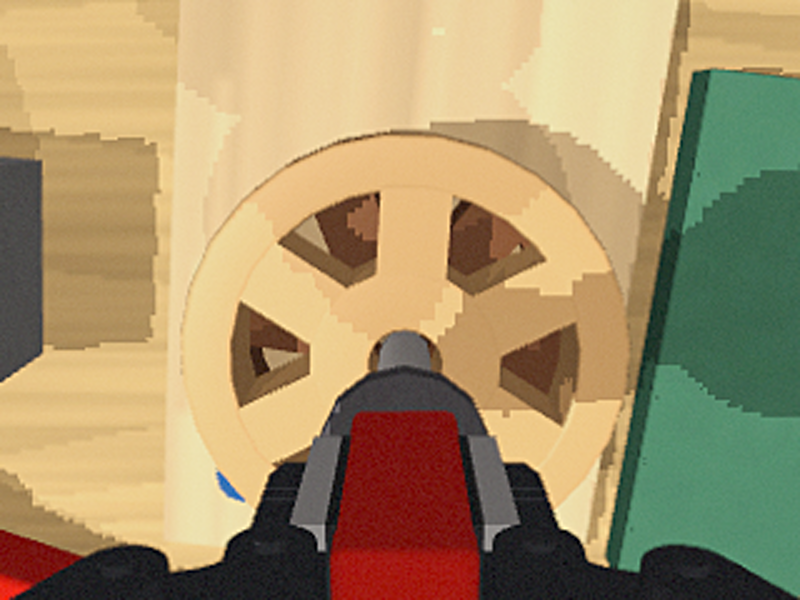

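The crop shows the upper plate lying flat on the lower one, with the pin in its hole at (405,350), and the two plates nearly concentric. A small overshoot towards -y, then I start pressing down slowly.

{"fn": "step_arm", "kwargs": {"moves": [{"tx":0.001,"ty":-0.003,"tz":0,"ax":0,"ay":0,"az":0,"hand":1},{"tx":0.001,"ty":-0.006,"tz":0,"ax":0,"ay":0,"az":0,"hand":1},{"tx":0.001,"ty":-0.006,"tz":0,"ax":0,"ay":0,"az":0,"hand":1},{"tx":0.001,"ty":-0.0035,"tz":0,"ax":0,"ay":0,"az":0,"hand":1},{"tx":0.001,"ty":-0.0035,"tz":0,"ax":0,"ay":0,"az":0,"hand":1},{"tx":0.001,"ty":-0.0035,"tz":0.006,"ax":0,"ay":0,"az":0,"hand":1},{"tx":0.001,"ty":-0.0035,"tz":0.012,"ax":0,"ay":0,"az":0,"hand":1},{"tx":0.001,"ty":-0.0035,"tz":0.015,"ax":0,"ay":0,"az":0,"hand":1}]}}

```text
t: 19.05
tcp_pos: [0.5754, 0.0033, 0.11]
orientation: [-3.141, -0.001, 3.141]
ft_force: [-0.7, -0.2, -2.5]
width: 0.222
grasp_force: 79.3
```

{"fn": "step_arm", "kwargs": {"moves": [{"tx":0,"ty":0,"tz":0.005,"ax":0,"ay":0,"az":0,"hand":1},{"tx":0,"ty":0,"tz":0.01,"ax":0,"ay":0,"az":0,"hand":1},{"tx":0,"ty":0,"tz":0.015,"ax":0,"ay":0,"az":0,"hand":1},{"tx":0,"ty":0,"tz":0.02,"ax":0,"ay":0,"az":0,"hand":1},{"tx":0,"ty":0,"tz":0.024,"ax":0,"ay":0,"az":0,"hand":1},{"tx":0,"ty":0,"tz":0.028,"ax":0,"ay":0,"az":0,"hand":1},{"tx":0,"ty":0,"tz":0.032,"ax":0,"ay":0,"az":0,"hand":1},{"tx":0,"ty":0,"tz":0.032,"ax":0,"ay":0,"az":0,"hand":1}]}}

```text
t: 19.85
tcp_pos: [0.5756, 0.0035, 0.0863]
orientation: [-3.142, -0.001, 3.142]
ft_force: [-0.1, 0.1, -2.5]
width: 0.224
grasp_force: 79.3
```

{"fn": "step_arm", "kwargs": {"moves": [{"tx":0,"ty":0,"tz":0.004,"ax":0,"ay":0,"az":0,"hand":1},{"tx":0,"ty":0,"tz":0.008,"ax":0,"ay":0,"az":0,"hand":1},{"tx":0,"ty":0,"tz":0.012,"ax":0,"ay":0,"az":0,"hand":1},{"tx":0,"ty":0,"tz":0.015,"ax":0,"ay":0,"az":0,"hand":1},{"tx":0,"ty":0,"tz":0.018,"ax":0,"ay":0,"az":0,"hand":1},{"tx":0,"ty":0,"tz":0.02,"ax":0,"ay":0,"az":0,"hand":1},{"tx":0,"ty":0,"tz":0.021,"ax":0,"ay":0,"az":0,"hand":1},{"tx":0,"ty":0,"tz":0.021,"ax":0,"ay":0,"az":0,"hand":1}]}}

```text
t: 20.65
tcp_pos: [0.5758, 0.0035, 0.071]
orientation: [-3.142, -0.0, 3.142]
ft_force: [0.3, -0.3, -2.4]
width: 0.221
grasp_force: 79.3
```

{"fn": "step_arm", "kwargs": {"moves": [{"tx":0,"ty":0,"tz":0.0005,"ax":0,"ay":0,"az":0,"hand":1},{"tx":0,"ty":0,"tz":0.001,"ax":0,"ay":0,"az":0,"hand":1},{"tx":0,"ty":0,"tz":0.0015,"ax":0,"ay":0,"az":0,"hand":1},{"tx":0,"ty":0,"tz":0.002,"ax":0,"ay":0,"az":0,"hand":1},{"tx":0,"ty":0,"tz":0.0025,"ax":0,"ay":0,"az":0,"hand":1},{"tx":0,"ty":0,"tz":0.003,"ax":0,"ay":0,"az":0,"hand":1},{"tx":0,"ty":0,"tz":0.003,"ax":0,"ay":0,"az":0,"hand":1},{"tx":0,"ty":0,"tz":0.003,"ax":0,"ay":0,"az":0,"hand":1}]}}

```text
t: 21.45
tcp_pos: [0.576, 0.0034, 0.0692]
orientation: [-3.141, 0.0, 3.142]
ft_force: [-1.6, 0.0, 3.4]
width: 0.226
grasp_force: 79.8
```

The collar met the plate at TCP z = 0.069, as predicted. A small press, then release and lift.

{"fn": "step_arm", "kwargs": {"moves": [{"tx":0,"ty":0,"tz":0.001,"ax":0,"ay":0,"az":0,"hand":1},{"tx":0,"ty":0,"tz":0.001,"ax":0,"ay":0,"az":0,"hand":1},{"tx":0,"ty":0,"tz":0,"ax":0,"ay":0,"az":0,"hand":0.7},{"tx":0,"ty":0,"tz":0,"ax":0,"ay":0,"az":0,"hand":0.5},{"tx":0,"ty":0,"tz":0,"ax":0,"ay":0,"az":0,"hand":0.4},{"tx":0,"ty":0,"tz":0,"ax":0,"ay":0,"az":0,"hand":0.4},{"tx":0,"ty":0,"tz":0,"ax":0,"ay":0,"az":0,"hand":0.4},{"tx":0,"ty":0,"tz":0,"ax":0,"ay":0,"az":0,"hand":0.4}]}}

```text
t: 22.25
tcp_pos: [0.5759, 0.0035, 0.0687]
orientation: [-3.142, -0.0, 3.142]
ft_force: [0.3, -0.1, -0.0]
width: 0.6
grasp_force: 0.0
```

{"fn": "step_arm", "kwargs": {"moves": [{"tx":0,"ty":0,"tz":-0.02,"ax":0,"ay":0,"az":0,"hand":0.4},{"tx":0,"ty":0,"tz":-0.06,"ax":0,"ay":0,"az":0,"hand":0.4},{"tx":0,"ty":0,"tz":-0.12,"ax":0,"ay":0,"az":0,"hand":0.4},{"tx":0.04,"ty":0,"tz":-0.18,"ax":0,"ay":0,"az":0,"hand":0.4},{"tx":0.1,"ty":0,"tz":-0.2,"ax":0,"ay":0,"az":0,"hand":0.4},{"tx":0.15,"ty":0,"tz":-0.2,"ax":0,"ay":0,"az":0,"hand":0.4},{"tx":0.15,"ty":0,"tz":-0.2,"ax":0,"ay":0,"az":0,"hand":0.4},{"tx":0.15,"ty":0,"tz":-0.2,"ax":0,"ay":0,"az":0,"hand":0.4}]}}

```text
t: 23.05
tcp_pos: [0.463, 0.0035, 0.2191]
orientation: [-3.141, 0.001, 3.141]
ft_force: [-0.3, 0.5, -0.1]
width: 0.597
grasp_force: 0.0
```

Run:
```python
from h import *
f=grab('side');dump(f,'side9.npz'); save(f,'side9.png',(240,120,440,270),4)
print(ctrl.get_obs())
```

```text
{'t': 23.1, 'joint_positions': array([-1.29467281e-01,  1.47185970e-01, -1.89272022e-01,  1.23296370e+00,
       -6.43530167e-05, -1.29322928e-01]), 'qvel': array([ 0.00056186,  0.02825593,  0.02818636, -0.00212012,  0.00187452,
       -0.00046826]), 'effort': array([ 7.45697762e-02, -3.55446339e+01,  2.63318110e+01,  2.38749068e-01,
       -1.62811451e-03, -2.43001386e-04]), 'tcp_pos': array([0.46407788, 0.0033915 , 0.21901407]), 'orientation': array([-3.14135156e+00,  1.35485380e-03,  3.14144842e+00]), 'ft_force': array([ 1.01995193, -0.3416016 ,  0.38866099]), 'torque': array([-0.0734221 , -0.01210888, -0.01698505]), 'grasp_force': 0.0, 'width': 0.5980415668267998}
```

View pics/side9.png

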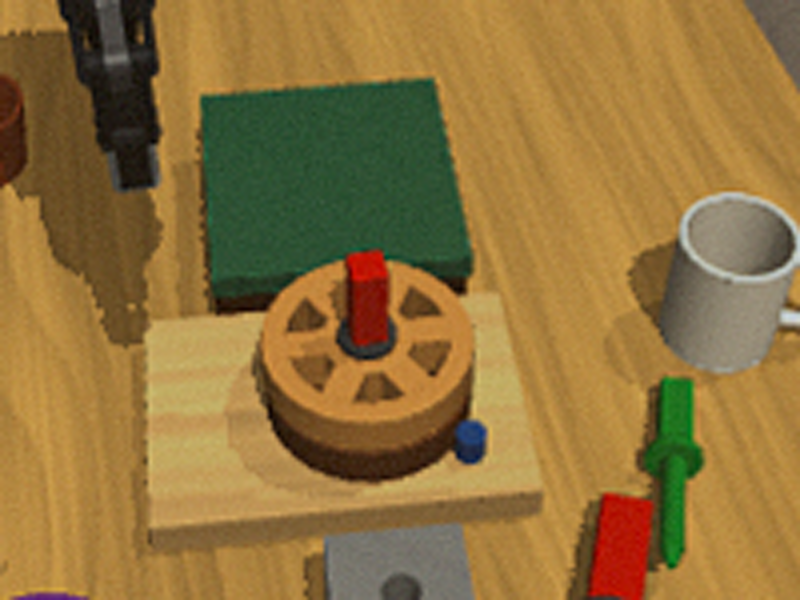

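The side view shows the pin upright with its collar flat on the upper plate at (367,340). The plates are stacked concentrically and flat, and touch the visible post at (470,440). The block is empty and the gripper is clear. Handing in.

```bash
python3 -c "
from h import *
print(ctrl.sign_off())"
```

```text
the job is handed in; nothing more can be done
None
```

I handed the job in at about 23 s: the plates are stacked flat at the posts, the pin is through both with its collar on the upper plate, and the gripper is clear; the judge gave no verdict, and the big red and green decoy pins, which I never went near, toppled early in the run.

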